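# Seat the ribbon idlers and hold the tensioner back

### The job

Get the printer-ribbon cradle ready for threading: set the two loose orange idler blocks upright in the two empty pockets of the white strip, one in each, fully home in a row with the grey one, and let go of them before you touch the tensioner. Then push the red sprung tensioner arm by its post with the fingers, away from the row of idlers, past the click and right back to its stop, and finish while still holding it there, for it springs back if let go. Do not disturb the white bottle, the clip box or the glue stick.

Things in the scene. Friction and masses are not known exactly. Their poses are not given: they have to be found in the camera images.
- cradle: grey base plate fixed on the desk, 150 (x) by 350 mm (y, -185 to +165), 6 mm thick; origin at desk level, z up. White strip 60 mm wide, top 14 mm up, along y at x = -35 mm: pockets at y = +130 (holds a fixed grey idler), +70, +10. Tensioner pivot at x +20, y -140; brass pawl slider on its +x side; steel stop block, top 24 mm up, at x +53, y -106
- idler_a: orange idler block: square body 30 x 30 mm, 40 mm tall, with a black-and-white flanged roller 25 mm across on top (58 mm tall in all), 70 g. Origin at the centre of its underside, z up, x and y square to its sides; any quarter turn fits a pocket. The two orange blocks are alike
- idler_b: orange idler block: square body 30 x 30 mm, 40 mm tall, with a black-and-white flanged roller 25 mm across on top (58 mm tall in all), 70 g. Origin at the centre of its underside, z up, x and y square to its sides; any quarter turn fits a pocket. The two orange blocks are alike
- pocket0 (a point): empty square pocket in the white strip of the cradle, 35 x 35 mm, 8 mm deep. The point is the centre of the pocket's floor, 6 mm above the desk (the strip's top is 14 mm above the desk); axes as the cradle's, the pocket's sides square to them. This is the middle pocket, next to the grey idler
- pocket1 (a point): empty square pocket in the white strip of the cradle, 35 x 35 mm, 8 mm deep. The point is the centre of the pocket's floor, 6 mm above the desk (the strip's top is 14 mm above the desk); axes as the cradle's, the pocket's sides square to them. This is the end pocket, nearest the tensioner
- tensioner_post (a point): on the axis of the tensioner's upright red post, 42 mm above the desk. Cylinder 18 mm across, bare from 23 to 56 mm above the desk, then a black cap 22 mm across to 60 mm. It stands at the free end of the red arm, 100 mm from the pivot; the arm swings level
- tensioner_pivot (a point): point on the upright axis of the tensioner's hinge, 42 mm above the desk; fixed to the cradle at x = +20, y = -140 mm; the hub is 50 mm across
- tensioner (a joint): tensioner arm angle, rad. 0: sprung forward, arm leaning 0.35 rad from the cradle's +y axis towards its -x. Grows as the post swings clockwise seen from above, towards the cradle's +x; the pawl clicks at 0.50, the stop is at 0.80. The spring always drives it back to 0; holding it back by the post takes about 5 to 11 N
- corrector_bottle: white correction-fluid bottle, 31 x 31 x 72 mm, loose; origin at the centre of its underside. Leave alone
- clip_box: flat box with a green lid, 52 x 64 x 21 mm, loose; origin at the centre of its underside. Leave alone
- glue_stick: red and white glue stick standing upright, 27 mm across, 92 mm tall, loose; origin at the centre of its underside. Leave alone. (Further right, round x 0.39, y -0.62, stands the fixed monitor, 420 mm wide, 50 mm thick, its top 0.44 m above the desk: rise above it or go round it)

How it is judged (in metres and radians):
On the way, in this order (a step that is already met when the one before it is completed fails the run):
1. both orange idlers stand fully home in the two pockets, let go, with the tensioner still sprung forward (((horizontal distance between idler_a and pocket0 below 0.006 m and z of idler_a in the frame of pocket0 between -0.003 and 0.003 m and angle between each of idler_a, idler_b's own z axis and vertical below 0.08 rad and horizontal distance between idler_b and pocket1 below 0.006 m and z of idler_b in the frame of pocket1 between -0.003 and 0.003 m) or (horizontal distance between idler_a and pocket1 below 0.006 m and z of idler_a in the frame of pocket1 between -0.003 and 0.003 m and angle between each of idler_a, idler_b's own z axis and vertical below 0.08 rad and horizontal distance between idler_b and pocket0 below 0.006 m and z of idler_b in the frame of pocket0 between -0.003 and 0.003 m)) and contact force between the fingers and idler_a below 0.3 N and contact force between the fingers and idler_b below 0.3 N and linear speed of each of idler_a, idler_b below 0.02 m/s and value of joint tensioner below 0.1 rad), for 0.2 s.
2. the tensioner arm is pushed past its click and back to its stop by the fingers (value of joint tensioner above 0.7 rad and contact force between the fingers and tensioner above 1.5 N), for 0.2 s.
At the end, for the whole second after the job is handed in: Each orange idler stands upright and untouched in its own pocket, underside within 3 mm of the floor, 6 mm of centre, 0.08 rad of vertical; the fingers press the tensioner (over 1.5 N) and hold it steady above 0.70 rad, past the click (0.50), near the stop (0.80) (all of step 2 and ((horizontal distance between idler_a and pocket0 below 0.006 m and z of idler_a in the frame of pocket0 between -0.003 and 0.003 m and angle between each of idler_a, idler_b's own z axis and vertical below 0.08 rad and horizontal distance between idler_b and pocket1 below 0.006 m and z of idler_b in the frame of pocket1 between -0.003 and 0.003 m) or (horizontal distance between idler_a and pocket1 below 0.006 m and z of idler_a in the frame of pocket1 between -0.003 and 0.003 m and angle between each of idler_a, idler_b's own z axis and vertical below 0.08 rad and horizontal distance between idler_b and pocket0 below 0.006 m and z of idler_b in the frame of pocket0 between -0.003 and 0.003 m)) and velocity of joint tensioner between -0.05 and 0.05 rad/s and contact force between the fingers and idler_a below 0.3 N and contact force between the fingers and idler_b below 0.3 N and linear speed of each of idler_a, idler_b below 0.02 m/s and contact force between each of idler_a, idler_b and tensioner below 0.3 N); the arm keeps its last pose, push and grip.
It fails at once if the corrector bottle is moved by more than 20 mm or tipped (distance of corrector_bottle from where it was at the start of the episode above 0.02 m or angle between corrector_bottle's own z axis and vertical above 0.3 rad).
It fails at once if the clip box is moved by more than 20 mm or tipped (distance of clip_box from where it was at the start of the episode above 0.02 m or angle between clip_box's own z axis and vertical above 0.3 rad).
It fails at once if the glue stick is moved by more than 20 mm or tipped (distance of glue_stick from where it was at the start of the episode above 0.02 m or angle between glue_stick's own z axis and vertical above 0.3 rad).
It fails at once if the tensioner is pushed back before both idlers are seated (value of joint tensioner above 0.25 rad and not ((horizontal distance between idler_a and pocket0 below 0.006 m and z of idler_a in the frame of pocket0 between -0.003 and 0.003 m and angle between each of idler_a, idler_b's own z axis and vertical below 0.08 rad and horizontal distance between idler_b and pocket1 below 0.006 m and z of idler_b in the frame of pocket1 between -0.003 and 0.003 m) or (horizontal distance between idler_a and pocket1 below 0.006 m and z of idler_a in the frame of pocket1 between -0.003 and 0.003 m and angle between each of idler_a, idler_b's own z axis and vertical below 0.08 rad and horizontal distance between idler_b and pocket0 below 0.006 m and z of idler_b in the frame of pocket0 between -0.003 and 0.003 m))).
It also fails if it takes over 72 s, if anything falls off the work surface, if the arm or the gripper's body presses on something with over 40 N, if the wrist force passes 120 N, or if a joint passes its speed limit or range.

### The arm

A 6-joint arm with a two-finger parallel gripper is mounted at the origin on a cart in front of the work surface, level with it; the furniture and walls round the work are solid. World frame = base frame: x ahead of the robot, y to its left, z up, the work surface at z = 0. Lengths are in mm, angles in rad, forces in N, time in s.
With the tool pointing down it reaches from about 275 to 1000 mm from the base axis. Payload 8.4 kg.
Tool frame: the origin (TCP) lies at the very end of the fingers, on their centre line; the grasp point (between the pads) lies 19 mm behind it; y points along the fingers, x is the direction in which the jaws open and shut, and the axes are right-handed (so a half turn about y gives the same grasp; the last joint's range is limited). The gripper opens to 85 mm and grips with 20 to 120 N. Pads are 22 mm wide; open, the fingers measure 114 mm over their backs; the gripper's body (76 mm by 85 mm) begins 54 mm behind the grasp point. The pads swing forward as they close: fully open they stand 13 mm farther back than shut.
Start: joints at [1.099, 0.353, 1.633, -0, 1.155, -0.002], TCP at [282.941, 557.29, 231.281] pointing down, gripper open.
Joint ranges: [-2.63, 2.63], [-0.92, 2.1], [0.06, 2.66], [-1.3, 4.44], [0, 2.69], [-3.02, 3.02]. Speed limits (rad/s): [2.22, 2.22, 2.79, 3.14, 3.14, 3.14].

### API

Orientations are given as [roll, pitch, yaw] about the fixed x, y, z axes, in that order (R = Rz(yaw) Ry(pitch) Rx(roll)).
In Python, from rig import r gives the robot as it stands.
- The arm moves only by the tool servo_tool, never from a script. Its argument "motion" is a list of rows, each a list of 7 numbers: the opening, from -1 (shut) to 1 (fully open), then the shift along the tool's x, y, z in m, then the turn, a rotation vector about the tool's x, y, z in units of 10 degrees (1.0 is 10 degrees). A call has 1 to 12 rows; each row is the pose to reach, as a shift and turn from the pose commanded when the call began, along the tool's axes at that moment; what a row does not reach only later rows make up. A row lasts 1/8 s, in which the tool goes at most 62.5 mm and 10.7 degrees, less where a joint would pass 70% of its speed; a pose out of reach is approached as far as the arm can. A call with a gripper value outside its range is refused whole. The fingers move at their own pace and stop on an object; "grip_force" is the grip in N (left out, the last holds). Time passes only in rows, so rows that repeat a pose let the fingers close. It gives the time, the measured TCP pose, the force and the opening at its end, in the units of the state.
- r.sense(): the state, without advancing time (a new reading comes with each control period).
- r.grab_frame(name): name is "side" or "top" or "wrist"; returns the picture (384x512x3 uint8, red, green, blue); there is no depth.
- r.calibration(name): a dict with "fx", "fy", "cx", "cy" (pixels), "R" (3x3) and "t" (3): a world point X has camera coordinates R X + t; the wrist camera has in their place "mount" (4x4, takes a point from camera to tool coordinates, whose origin is the TCP and whose axes are the tool frame's). Camera axes: x right, y down, z forward; pixel columns grow to the right and rows downward; lengths in mm; the calibration is good to about 2 mm. A picture is of the moment at which its call begins: read the wrist's pose just before it. calibration takes no time and is no camera call.
- r.sign_off(): hands the job in, once; it reports no verdict.
The state is a dict: "clock": time; "qpos": joint angles; "qvel": joint speeds; "joint_efforts": joint torques, N m; "eef_pos": TCP position; "tcp_rot": TCP orientation; "contact_force": force on the tool from outside, world axes, zero at the start; "wrist_torque": the same for the moment, N m; "opening": opening from 0.0 (shut) to 1.0 (fully open).
Only numpy, scipy, OpenCV 4.12 (cv2) and the standard library are available. Lean on these libraries where they do the work, as an engineer would, in place of code of your own. Each camera call takes 0.05 s, during which the arm holds its last target. There are 200 camera calls.

## Working session

There is one attempt and no reset: what is moved stays moved. The work goes in short steps, Python scripts to look and compute and a tool call to move; the robot and the scene stay as the last step left them, time stands still between calls to the robot, and variables do not carry over. Pictures are saved under pics/ and viewed, on a budget of 10 in all, crops included, one or two more only if the job needs it, and the job is handed in when it is done.

Besides the shell and the picture viewer there is one more tool, called after "Emit:" as name([rows], argument=value, ...), one row to a line, values as JSON. servo_tool: Moves the arm, as the interface text tells. Its arguments: {"type":"object","properties":{"motion":{"type":"array","items":{"type":"array","items":{"type":"number"}}},"grip_force":{"type":"number"}},"required":["motion"]}

```bash
ls; mkdir -p pics
python3 - <<'E'
from rig import r
import cv2,numpy as np
print(r.sense())
ims=[]
for n in("side","top","wrist"):
    c=r.calibration(n);print(n,{k:np.round(v,3).tolist() for k,v in c.items()})
    im=r.grab_frame(n);cv2.imwrite(f"pics/{n}0.png",im[:,:,::-1])
E
```

```text
pics
{'clock': 0.0, 'qpos': array([ 1.09854804e+00,  3.53658174e-01,  1.63414149e+00,  8.83676606e-06,
        1.15517298e+00, -2.41503779e-03]), 'qvel': array([ 0.00065187,  0.00043314,  0.00067417, -0.00213944, -0.00034652,
        0.00037744]), 'joint_efforts': array([ 8.52417506e-04, -6.05226946e+01, -3.42062902e+01, -6.57263786e-05,
        9.52901988e-03,  5.96473160e-05]), 'eef_pos': array([282.75223188, 556.85407876, 230.55226039]), 'tcp_rot': array([-1.57078491e+00,  1.37997053e-03,  1.10095951e+00]), 'contact_force': array([0.10571097, 0.02915072, 0.2230111 ]), 'wrist_torque': array([ 0.00408448,  0.01522155, -0.03246599]), 'opening': 1.00230117779369}
side {'fx': 393.251, 'fy': 393.251, 'cx': 260.372, 'cy': 187.173, 'R': [[0.999, -0.039, 0.005], [-0.018, -0.575, -0.818], [0.034, 0.817, -0.575]], 't': [-621.888, 54.682, 959.804]}
top {'fx': 377.567, 'fy': 377.567, 'cx': 259.989, 'cy': 180.189, 'R': [[-0.005, -1.0, 0.022], [-0.981, 0.001, -0.195], [0.195, -0.023, -0.98]], 't': [-26.236, 644.378, 789.716]}
wrist {'fx': 271.36, 'fy': 271.36, 'cx': 257.607, 'cy': 193.528, 'mount': [[1.0, 0.0, -0.001, -0.103], [0.001, -0.278, 0.961, -142.573], [0.0, -0.961, -0.278, 70.65], [0.0, 0.0, 0.0, 1.0]]}
```

View pics/top0.png

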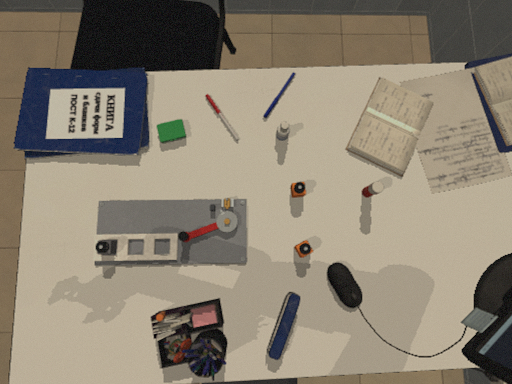

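View pics/side0.png

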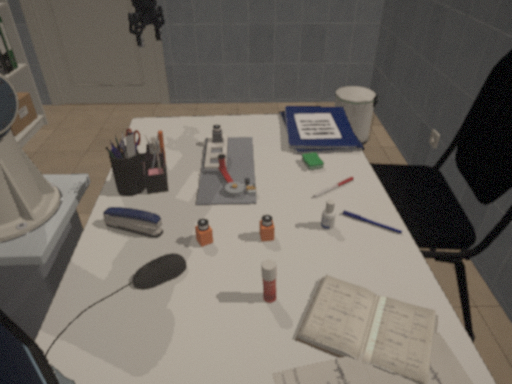

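The top view shows the two orange idlers upright at about (299,188) and (304,248). The cradle runs from (97,200) to (246,264), with the grey idler at (103,247), pockets at (134,246) and (162,247), and the red post at (184,237). The bottle is at (283,130), the glue stick at (372,189) and the clip box at (171,130). The side view agrees.

```bash
cat > h.py <<'E'
from rig import r
import cv2,numpy as np
from scipy.spatial.transform import Rotation as Ro
def cam(n,s=None):
    c=r.calibration(n)
    K=np.array([[c['fx'],0,c['cx']],[0,c['fy'],c['cy']],[0,0,1]])
    if n=='wrist':
        s=s or r.sense();T=np.eye(4);T[:3,:3]=Ro.from_euler('xyz',s['tcp_rot']).as_matrix();T[:3,3]=s['eef_pos']
        M=T@np.array(c['mount']);return K,M[:3,:3],M[:3,3]
    R=np.array(c['R']);return K,R.T,-R.T@np.array(c['t'])
def ray(c,p,z):
    K,R,o=c;p=np.atleast_2d(p).astype(float)
    d=(R@np.linalg.inv(K)@np.c_[p,np.ones(len(p))].T).T
    return o+d*((z-o[2])/d[:,2])[:,None]
def proj(c,X):
    K,R,o=c;q=K@R.T@(np.atleast_2d(X)-o).T
    return (q[:2]/q[2]).T
def mask(im,lo,hi):return cv2.inRange(cv2.cvtColor(im,cv2.COLOR_RGB2HSV),lo,hi)
def blobs(m,amin=40):
    cs,_=cv2.findContours(m,cv2.RETR_EXTERNAL,cv2.CHAIN_APPROX_NONE)
    return sorted([c for c in cs if cv2.contourArea(c)>amin],key=cv2.contourArea,reverse=True)
E
python3 - <<'E'
from h import *
im=cv2.imread('pics/top0.png')[:,:,::-1].copy();c=cam('top');print('cam',c[2])
hsv=cv2.cvtColor(im,cv2.COLOR_RGB2HSV)
for p in[(299,195),(299,188),(304,256),(235,240),(110,225),(150,260),(134,246),(205,232),(172,133),(60,200),(184,237)]:print(p,hsv[p[1],p[0]])
m=mask(im,(3,120,120),(14,255,255))
for b in blobs(m,30):
    (x,y),s,a=cv2.minAreaRect(b);print('or',(x,y),s,a,ray(c,(x,y),20)[0])
g=mask(im,(0,0,90),(179,70,165));g[:190]=0;g[275:]=0;g[:,:85]=0;g[:,255:]=0
b=blobs(g)[0];rc=cv2.minAreaRect(b);print('plate',rc);P=ray(c,cv2.boxPoints(rc),6);print(P,P.mean(0))
for n,p,z in[('idl top',(299,186),58),('idl top2',(305,247),58),('grey top',(103,246),64),('p0',(134,246),14),('p1',(162,246),14),('post',(184,237),60),('hub',(227,221),30),('bottle',(283,130),40),('glue',(377,187),92),('clip',(171,130),21)]:print(n,ray(c,p,z)[0].round())
E
```

```text
cam [477.62869784  -8.48946252 900.7561122 ]
(299, 195) [ 11 205  92]
(299, 188) [ 18  26 116]
(304, 256) [ 11 119 133]
(235, 240) [ 19  24 117]
(110, 225) [ 18  27 114]
(150, 260) [ 22  35 109]
(134, 246) [ 15  18 115]
(205, 232) [  1 196 143]
(172, 133) [ 64 144 119]
(60, 200) [ 19  47 185]
(184, 237) [115  48  32]
or (303.74615478515625, 248.43075561523438) (13.643818855285645, 13.023646354675293) 60.2551155090332 [ 492.75868174 -129.10696873   20.        ]
or (159.25, 317.2500305175781) (6.363960266113281, 7.071067810058594) 45.0 [344.86920559 194.73047289  20.        ]
plate ((173.32928466796875, 235.53659057617188), (75.18205261230469, 160.42169189453125), 88.21009063720703)
[[607.13450076 368.62435595   6.        ]
 [618.51823669 -10.93053625   6.        ]
 [443.21640537 -16.13609749   6.        ]
 [434.30054594 349.33837965   6.        ]] [525.79242219 172.72402546   6.        ]
idl top [ 632. -117.   58.]
idl top2 [ 495. -127.   58.]
grey top [499. 313.  64.]
p0 [500. 261.  14.]
p1 [500. 197.  14.]
post [518. 139.  60.]
hub [555.  47.  30.]
bottle [771. -84.  40.]
glue [ 623. -284.   92.]
clip [777. 186.  21.]
```

```bash
cat >> h.py <<'E'
def go(p,yaw,base=None):
    """tool-frame shift (m) and turn (10deg) from measured pose to tool-down pose"""
    s=base or r.sense();R=Ro.from_euler('xyz',s['tcp_rot'])
    d=R.inv().apply(np.array(p)-s['eef_pos'])/1000
    w=(R.inv()*Ro.from_euler('xyz',[-np.pi/2,0,yaw])).as_rotvec(degrees=True)/10
    print('shift',d.round(4),'turn',w.round(3),'q',s['qpos'].round(2))
E
python3 -c "
from h import *
go((565,-110,150),-0.2)"
```

```text
shift [-0.4669  0.0812 -0.5536] turn [ 4.000e-03  7.455e+00 -5.000e-03] q [ 1.1   0.35  1.63 -0.    1.16 -0.  ]
```

Emit:
servo_tool([
  [1,-0.467,0.08,-0.554,0,7.45,0],
  [1,-0.467,0.08,-0.554,0,7.45,0],
  [1,-0.467,0.08,-0.554,0,7.45,0],
  [1,-0.467,0.08,-0.554,0,7.45,0],
  [1,-0.467,0.08,-0.554,0,7.45,0],
  [1,-0.467,0.08,-0.554,0,7.45,0],
  [1,-0.467,0.08,-0.554,0,7.45,0],
  [1,-0.467,0.08,-0.554,0,7.45,0],
  [1,-0.467,0.08,-0.554,0,7.45,0],
  [1,-0.467,0.08,-0.554,0,7.45,0],
  [1,-0.467,0.08,-0.554,0,7.45,0],
  [1,-0.467,0.08,-0.554,0,7.45,0],
])

```text
clock: 1.65
eef_pos: [566.1, -112.6, 150.8]
tcp_rot: [-1.571, -0.0, -0.201]
contact_force: [-0.0, 0.5, -0.2]
opening: 1.004
```

Emit:
servo_tool([
  [1,0,0,0,0,0,0],
  [1,0,0,0,0,0,0],
  [1,0,0,0,0,0,0],
  [1,0,0,0,0,0,0],
])

```text
clock: 2.15
eef_pos: [565.4, -108.9, 151.5]
tcp_rot: [-1.571, -0.0, -0.198]
contact_force: [-0.8, 0.4, -0.8]
opening: 1.0
```

Run:
```python
from h import *
import pickle
s=r.sense();print(s['clock'],s['eef_pos'],s['tcp_rot'],np.abs(s['qvel']).max())
im=r.grab_frame('wrist');pickle.dump((s,im),open('w1.pkl','wb'))
cv2.imwrite('pics/w1.png',im[:,:,::-1])
```

```text
2.15 [ 565.38671846 -108.92356635  151.51070641] [-1.57074735e+00 -1.72005664e-04 -1.97868015e-01] 0.004738568491780233
```

View pics/w1.png

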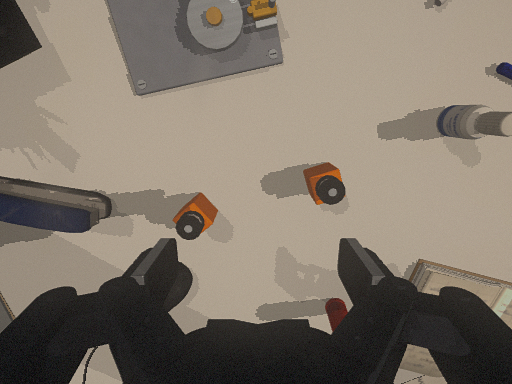

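The wrist view shows both idlers upright: A (near side) at about (195,215) and B at (325,183). The cradle plate is at the top, and the glue stick, bottle and stapler are all clear. I'll enlarge both idlers to get their yaws.

Run:
```python
from h import *
import pickle
s,im=pickle.load(open('w1.pkl','rb'));c=cam('wrist',s)
m=mask(im,(3,120,50),(18,255,255))
out=[]
for b in blobs(m,150)[:6]:
    (x,y),sz,a=cv2.minAreaRect(b)
    if y>240: continue
    h=cv2.approxPolyDP(b,2.5,True)[:,0];print('c',(x,y),'poly',h.tolist());print(' z40',ray(c,h,40)[:,:2].round(0).tolist());print(' z0',ray(c,h,0)[:,:2].round(0).tolist())
for x,y in[(195,215),(325,183)]:
    out.append(cv2.resize(im[y-35:y+35,x-35:x+35],(390,390),interpolation=cv2.INTER_CUBIC))
cv2.imwrite('pics/w1c.png',np.hstack(out)[:,:,::-1])
for p in[(189.5,225),(332,191)]:print('roller',ray(c,p,58)[0].round(1))
```

```text
c (196.23040771484375, 215.8183135986328) poly [[201, 193], [173, 218], [176, 222], [185, 211], [197, 211], [204, 219], [200, 233], [212, 223], [217, 211]]
 z40 [[511.0, -101.0], [477.0, -120.0], [478.0, -125.0], [490.0, -116.0], [502.0, -118.0], [507.0, -128.0], [499.0, -142.0], [514.0, -133.0], [522.0, -122.0]]
 z0 [[500.0, -110.0], [460.0, -133.0], [462.0, -139.0], [476.0, -128.0], [490.0, -130.0], [495.0, -141.0], [486.0, -158.0], [503.0, -148.0], [512.0, -135.0]]
c (324.4672546386719, 182.56297302246094) poly [[328, 162], [303, 171], [309, 192], [317, 204], [323, 202], [314, 188], [320, 177], [328, 174], [341, 181], [339, 170]]
 z40 [[636.0, -95.0], [611.0, -99.0], [614.0, -120.0], [620.0, -134.0], [626.0, -133.0], [619.0, -117.0], [626.0, -108.0], [634.0, -106.0], [646.0, -115.0], [645.0, -104.0]]
 z0 [[645.0, -103.0], [616.0, -108.0], [619.0, -133.0], [626.0, -149.0], [633.0, -148.0], [626.0, -130.0], [634.0, -118.0], [643.0, -117.0], [656.0, -127.0], [655.0, -115.0]]
c (261.5, 9.5) poly [[247, 8], [254, 19], [276, 14], [275, 3], [270, 8], [268, 0], [252, 0]]
 z40 [[587.0, 44.0], [591.0, 35.0], [609.0, 35.0], [610.0, 43.0], [605.0, 40.0], [605.0, 46.0], [592.0, 48.0]]
 z0 [[588.0, 57.0], [593.0, 47.0], [614.0, 47.0], [615.0, 56.0], [610.0, 53.0], [609.0, 59.0], [594.0, 62.0]]
c (213.5, 15.0) poly [[209, 8], [206, 13], [208, 21], [220, 22], [219, 10]]
 z40 [[557.0, 50.0], [553.0, 47.0], [554.0, 41.0], [563.0, 38.0], [564.0, 47.0]]
 z0 [[553.0, 64.0], [549.0, 61.0], [550.0, 54.0], [561.0, 51.0], [562.0, 60.0]]
roller [ 497.  -124.5   58. ]
roller [ 632.  -117.8   58. ]
```

View pics/w1c.png

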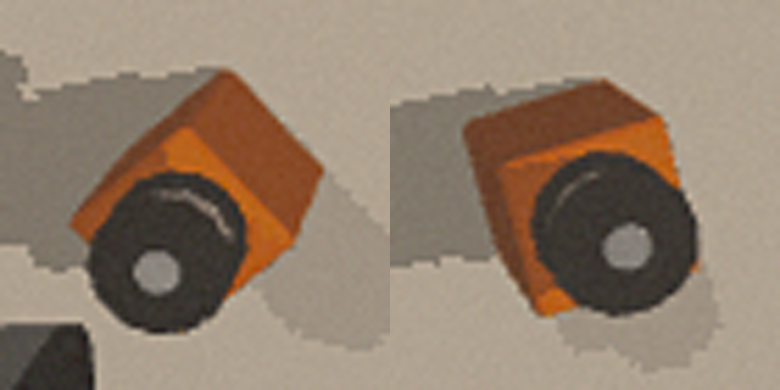

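Run:
```python
from h import *
import pickle
s,im=pickle.load(open('w1.pkl','rb'));c=cam('wrist',s)
k=70/390
def P(l,o,z):
    q=[((x+.5)*k-.5+o[0]-35,(y+.5)*k-.5+o[1]-35) for x,y in l];return ray(c,q,z)[:,:2]
for n,o,top,base,rol in[('A',(195,215),[(72,219),(182,127),(293,242)],[(225,70),(322,172)],[(156,272)]),('B',(325,183),[(150,317),(113,165),(272,118)],[(73,128),(213,80)],[(237,246)])]:
    t=P(top,o,40);b=P(base,o,0);print(n,'top',t.round(1).tolist(),'base',b.round(1).tolist(),'roller',P(rol,o,58).round(1))
    for e in(t[1]-t[0],t[2]-t[1],b[1]-b[0]):print('  len',np.hypot(*e).round(1),'ang',(np.degrees(np.arctan2(e[1],e[0]))%90).round(1))
    print('  centre',((t[0]+t[2])/2).round(1))
```

```text
A top [[475.8, -121.3], [499.8, -108.3], [513.7, -133.4]] base [[499.0, -109.1], [513.0, -134.2]] roller [[ 494.3 -127.5]]
  len 27.2 ang 28.4
  len 28.7 ang 29.1
  len 28.8 ang 29.2
  centre [ 494.8 -127.3]
B top [[619.4, -134.5], [616.9, -105.9], [644.7, -103.1]] base [[616.2, -107.3], [644.5, -103.3]] roller [[ 632.1 -118.5]]
  len 28.7 ang 4.9
  len 27.9 ang 5.8
  len 28.6 ang 8.2
  centre [ 632.  -118.8]
```

```bash
python3 -c "
from h import *
go((632,-118.6,90),0.11)
go((632,-118.6,12),0.11)"
```

```text
shift [0.0671 0.0616 0.0038] turn [ 0.000e+00 -1.765e+00  1.000e-03] q [-0.19  0.37  1.81  0.    0.96  0.  ]
shift [0.0671 0.1396 0.0038] turn [ 0.000e+00 -1.765e+00  1.000e-03] q [-0.19  0.37  1.81  0.    0.96  0.  ]
```

Emit:
servo_tool([
  [1,0.067,0.04,0.004,0,-1.765,0],
  [1,0.067,0.06,0.004,0,-1.765,0],
  [1,0.067,0.06,0.004,0,-1.765,0],
  [1,0.067,0.06,0.004,0,-1.765,0],
  [1,0.067,0.085,0.004,0,-1.765,0],
  [1,0.067,0.11,0.004,0,-1.765,0],
  [1,0.067,0.13,0.004,0,-1.765,0],
  [1,0.067,0.14,0.004,0,-1.765,0],
  [1,0.067,0.14,0.004,0,-1.765,0],
  [1,0.067,0.14,0.004,0,-1.765,0],
], grip_force=30)

```text
clock: 3.45
eef_pos: [632.6, -119.4, 12.1]
tcp_rot: [-1.571, -0.001, 0.109]
contact_force: [0.4, -0.2, 0.0]
opening: 1.001
```

Emit:
servo_tool([
  [-1,0,0,0,0,0,0],
  [-1,0,0,0,0,0,0],
  [-1,0,0,0,0,0,0],
  [-1,0,0,0,0,0,0],
  [-1,0,0,0,0,0,0],
  [-1,0,0,0,0,0,0],
  [-1,0,0,0,0,0,0],
  [-1,0,0,0,0,0,0],
])

```text
clock: 4.45
eef_pos: [632.2, -119.3, 11.6]
tcp_rot: [-1.571, -0.0, 0.109]
contact_force: [-0.6, -0.5, 5.2]
opening: 0.348
```

```bash
python3 -c "
from h import *
go((510,140,150),0.0)"
```

```text
shift [-0.0933 -0.1385  0.271 ] turn [0.001 0.623 0.003] q [-0.19  0.64  1.73 -0.    0.77 -0.3 ]
```

Emit:
servo_tool([
  [-1,0,-0.03,0,0,0,0],
  [-1,0,-0.08,0,0,0,0],
  [-1,0,-0.138,0,0,0,0],
  [-1,-0.015,-0.138,0.045,0,0.62,0],
  [-1,-0.03,-0.138,0.09,0,0.62,0],
  [-1,-0.045,-0.138,0.135,0,0.62,0],
  [-1,-0.06,-0.138,0.18,0,0.62,0],
  [-1,-0.078,-0.138,0.23,0,0.62,0],
  [-1,-0.093,-0.138,0.271,0,0.62,0],
  [-1,-0.093,-0.138,0.271,0,0.62,0],
  [-1,-0.093,-0.138,0.271,0,0.62,0],
  [-1,-0.093,-0.138,0.271,0,0.62,0],
])

```text
clock: 5.95
eef_pos: [510.5, 139.2, 149.2]
tcp_rot: [-1.571, 0.0, -0.0]
contact_force: [0.4, -0.2, -0.4]
opening: 0.348
```

Run:
```python
from h import *
import pickle
s=r.sense();print(s['clock'],s['eef_pos'],s['tcp_rot'],np.abs(s['qvel']).max(),s['opening'],s['contact_force'])
im=r.grab_frame('wrist');pickle.dump((s,im),open('w2.pkl','wb'))
cv2.imwrite('pics/w2.png',cv2.resize(im,(800,600),interpolation=cv2.INTER_CUBIC)[:,:,::-1])
```

```text
5.95 [510.51064886 139.23960687 149.16065355] [-1.57095994e+00  1.57111876e-05 -4.65250367e-04] 0.005742089513751997 0.347924776362902 [ 0.36601673 -0.18013909 -0.36491736]
```

View pics/w2.png

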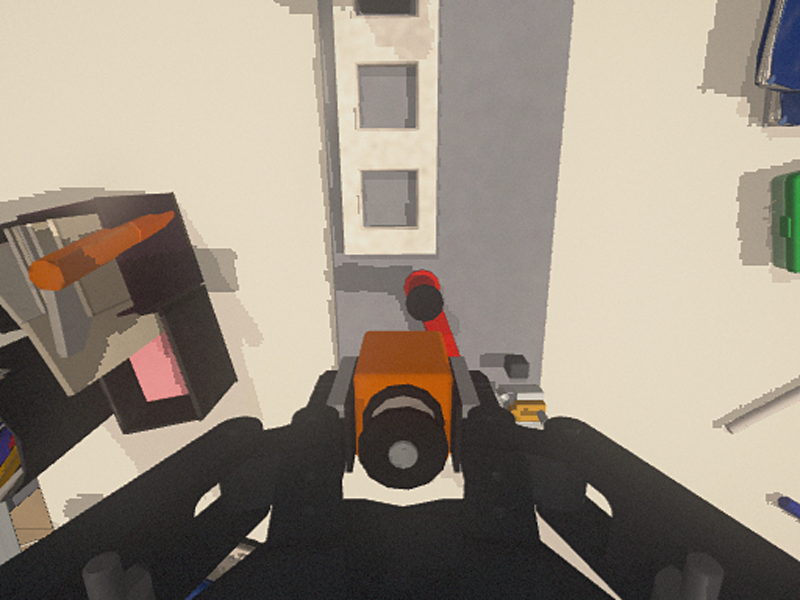

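The wrist view (800-px scale) shows idler B held square in the jaws, with its roller at (403,455). Pocket1's rim spans about (361..418, 170..228), pocket0's about (357..417, 63..130), and the post cap is at (424,302).

Run:
```python
from h import *
import pickle
s,im=pickle.load(open('w2.pkl','rb'));c=cam('wrist',s);g=cv2.cvtColor(im,cv2.COLOR_RGB2GRAY)
f=512/800
print('row 127',g[127,212:290].tolist());print('col 250',g[30:170,250].tolist())
_,t=cv2.threshold(g,175,255,cv2.THRESH_BINARY_INV)
for (x0,y0,x1,y1) in[(224,36,273,87),(224,100,273,152)]:
    b=blobs(np.ascontiguousarray(t[y0:y1,x0:x1]))[0]+[x0,y0];q=cv2.boxPoints(cv2.minAreaRect(b));w=ray(c,q,14)[:,:2]
    print('pocket',q.round(1).tolist(),w.round(1).tolist(),'c',w.mean(0).round(1),[np.hypot(*(w[i]-w[i-1])).round(1) for i in range(4)])
def pt(x,y,z):return ray(c,((x+.5)*f-.5,(y+.5)*f-.5),z)[0].round(1)
print('strip corners',pt(343,253,14),pt(436,254,14),'far right',pt(439,10,14), 'plate right',pt(572,30,6),pt(547,380,6))
print('post cap',pt(424,302,60));
z0=s['eef_pos'][2]-11.6
print('roller',pt(403,455,z0+58)-s['eef_pos'],'top far edge of body',pt(357,374,z0+40)-s['eef_pos'],pt(449,374,z0+40)-s['eef_pos'],'base far',pt(364,332,z0)-s['eef_pos'],pt(445,332,z0)-s['eef_pos'])
```

```text
row 127 [113, 116, 114, 119, 118, 114, 100, 226, 224, 221, 223, 221, 220, 221, 222, 223, 226, 171, 220, 202, 130, 131, 132, 143, 148, 146, 149, 149, 149, 149, 149, 147, 149, 148, 148, 149, 147, 147, 147, 146, 149, 146, 146, 148, 148, 147, 145, 149, 147, 114, 112, 112, 111, 111, 122, 148, 208, 217, 217, 217, 216, 217, 216, 215, 216, 213, 213, 158, 129, 145, 146, 144, 144, 147, 148, 143, 145, 142]
col 250 [222, 224, 224, 224, 222, 221, 220, 219, 224, 189, 175, 122, 105, 138, 135, 133, 132, 133, 133, 150, 146, 148, 148, 151, 145, 146, 146, 149, 149, 149, 147, 148, 149, 144, 146, 145, 148, 147, 146, 149, 144, 144, 146, 145, 147, 148, 147, 147, 148, 148, 147, 142, 195, 196, 221, 220, 223, 222, 224, 220, 219, 217, 215, 217, 221, 223, 223, 221, 222, 222, 223, 221, 222, 221, 219, 218, 217, 216, 179, 130, 132, 134, 133, 131, 131, 149, 148, 149, 149, 149, 146, 147, 148, 147, 150, 149, 150, 147, 147, 146, 148, 149, 146, 149, 145, 145, 150, 147, 149, 147, 147, 147, 149, 149, 107, 161, 189, 223, 223, 222, 221, 222, 223, 222, 221, 220, 221, 220, 221, 222, 222, 224, 205, 128, 132, 130, 144, 143, 14
[... 168 characters left out ...]
(36.6), np.float64(35.7), np.float64(36.6), np.float64(37.1)]
pocket [[231.0, 108.0], [267.0, 108.0], [267.0, 146.0], [231.0, 146.0]] [[484.3, 216.1], [519.5, 216.1], [519.8, 179.4], [483.3, 179.4]] c [501.8 197.8] [np.float64(36.8), np.float64(35.2), np.float64(36.8), np.float64(36.5)]
strip corners [470.9 163.3  14. ] [532.2 162.6  14. ] far right [530.9 302.3  14. ] plate right [610.4 294.7   6. ] [617.1  67.2   6. ]
post cap [522.4 142.9  60. ]
roller [-1.06488560e-02  8.60393127e-01  4.64393464e+01] top far edge of body [-13.61064886  15.56039313  28.43934645] [13.48935114 15.56039313 28.43934645] base far [-15.11064886  14.06039313 -11.56065355] [ 16.18935114  14.06039313 -11.56065355]
```

```bash
python3 -c "
from h import *
go((500.8,257.3,22),0.017)"
```

```text
shift [-0.0098  0.1272  0.1181] turn [ 0.001 -0.102 -0.   ] q [ 0.26  0.3   1.91 -0.    0.92  0.26]
```

Emit:
servo_tool([
  [-1,-0.005,0,0.06,0,-0.1,0],
  [-1,-0.01,0,0.118,0,-0.1,0],
  [-1,-0.01,0,0.118,0,-0.1,0],
  [-1,-0.01,0.04,0.118,0,-0.1,0],
  [-1,-0.01,0.08,0.118,0,-0.1,0],
  [-1,-0.01,0.105,0.118,0,-0.1,0],
  [-1,-0.01,0.115,0.118,0,-0.1,0],
  [-1,-0.01,0.115,0.118,0,-0.1,0],
  [-1,-0.01,0.121,0.118,0,-0.1,0],
  [-1,-0.01,0.127,0.118,0,-0.1,0],
  [-1,-0.01,0.127,0.118,0,-0.1,0],
])

```text
clock: 7.38
eef_pos: [499.9, 258.0, 22.2]
tcp_rot: [-1.571, 0.0, 0.018]
contact_force: [0.7, -1.0, -0.3]
opening: 0.345
```

Emit:
servo_tool([
  [-1,0.0005,0.002,0,0,0,0],
  [-1,0.0005,0.004,0,0,0,0],
  [-1,0.0005,0.0045,0,0,0,0],
  [-1,0.0005,0.0045,0,0,0,0],
])

```text
clock: 7.88
eef_pos: [500.5, 258.0, 17.7]
tcp_rot: [-1.571, 0.0, 0.018]
contact_force: [0.6, 0.2, -0.9]
opening: 0.344
```

Emit:
servo_tool([
  [1,0,0,0,0,0,0],
  [1,0,0,0,0,0,0],
  [1,0,0,0,0,0,0],
  [1,0,0,0,0,0,0],
  [1,0,0,0,0,0,0],
  [1,0,0,0,0,0,0],
  [1,0,-0.03,0,0,0,0],
  [1,0,-0.08,0,0,0,0],
  [1,0,-0.132,0,0,0,0],
  [1,0,-0.132,0,0,0,0],
])

```text
clock: 9.12
eef_pos: [503.0, 259.3, 154.0]
tcp_rot: [-1.567, -0.007, 0.018]
contact_force: [0.7, -0.4, -0.9]
opening: 0.996
```

```bash
python3 -c "
from h import *
go((494.5,-127.5,150),0.506)"
```

```text
shift [-0.0155  0.0026 -0.3866] turn [-0.009 -2.796  0.043] q [0.47 0.35 1.84 0.   0.95 0.46]
```

Emit:
servo_tool([
  [1,-0.0125,0,-0.06,0,-0.5,0],
  [1,-0.0125,0,-0.12,0,-1,0],
  [1,-0.0125,0,-0.18,0,-1.5,0],
  [1,-0.0125,0,-0.24,0,-2,0],
  [1,-0.0125,0,-0.3,0,-2.8,0],
  [1,-0.0125,0,-0.35,0,-2.8,0],
  [1,-0.0125,0,-0.385,0,-2.8,0],
  [1,-0.0125,0,-0.385,0,-2.8,0],
  [1,-0.0125,0,-0.385,0,-2.8,0],
  [1,-0.0125,0,-0.385,0,-2.8,0],
])

```text
clock: 10.38
eef_pos: [494.8, -126.1, 149.5]
tcp_rot: [-1.57, 0.0, 0.508]
contact_force: [0.1, 1.0, -0.6]
opening: 0.995
```

Run:
```python
from h import *
s=r.sense();print(s['eef_pos'],s['tcp_rot'],np.abs(s['qvel']).max())
go((494.5,-127.5,12),0.506)
im=r.grab_frame('wrist');c=cam('wrist',s)
t=r.grab_frame('top');cv2.imwrite('pics/t1.png',t[:,:,::-1])
x,y=proj(c,[494.5,-127.5,30])[0].astype(int);print(x,y)
a=cv2.resize(im[y-60:y+60,x-60:x+60],(400,400),interpolation=cv2.INTER_CUBIC)
b=cv2.resize(t[195:275,85:165],(400,400),interpolation=cv2.INTER_CUBIC)
cv2.imwrite('pics/w3.png',np.hstack([a,b])[:,:,::-1]);cv2.imwrite('pics/w3full.png',im[:,:,::-1])
```

```text
[ 494.75586277 -126.06628209  149.45771823] [-1.57018291e+00  4.15417636e-04  5.07863427e-01] 0.004525491846835902
shift [-0.0009  0.1375 -0.0012] turn [-0.004  0.011 -0.002] q [-0.25  0.28  1.95  0.    0.91 -0.76]
257 189
```

View pics/w3.png

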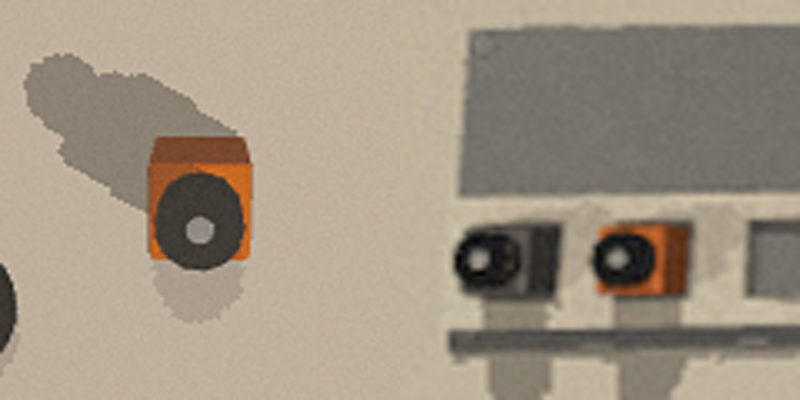

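The left half shows idler A square to the jaws and centred (roller at 200,230). The right half shows idler B standing in pocket0, in line with the grey one. I'll grasp A next.

Emit:
servo_tool([
  [1,-0.001,0.05,-0.001,0,0,0],
  [1,-0.001,0.09,-0.001,0,0,0],
  [1,-0.001,0.12,-0.001,0,0,0],
  [1,-0.001,0.138,-0.001,0,0,0],
  [1,-0.001,0.138,-0.001,0,0,0],
  [-1,-0.001,0.138,-0.001,0,0,0],
  [-1,-0.001,0.138,-0.001,0,0,0],
  [-1,-0.001,0.138,-0.001,0,0,0],
  [-1,-0.001,0.138,-0.001,0,0,0],
  [-1,-0.001,0.138,-0.001,0,0,0],
  [-1,-0.001,0.138,-0.001,0,0,0],
  [-1,-0.001,0.138,-0.001,0,0,0],
])

```text
clock: 11.98
eef_pos: [495.1, -128.6, 12.6]
tcp_rot: [-1.572, -0.001, 0.507]
contact_force: [-0.5, 0.4, 6.9]
opening: 0.348
```

Emit:
servo_tool([
  [-1,0,0,0,0,0,0],
  [-1,0,-0.03,0,0,0,0],
  [-1,0,-0.08,0,0,0,0],
  [-1,0,-0.138,0,0,0,0],
  [-1,0,-0.138,0,0,0,0],
  [-1,0,-0.138,0,0,0,0],
  [-1,0,-0.138,0,0,0,0],
])

```text
clock: 12.85
eef_pos: [493.5, -128.2, 148.4]
tcp_rot: [-1.569, 0.002, 0.507]
contact_force: [-0.4, -0.3, -0.9]
opening: 0.347
```

```bash
python3 -c "
from h import *
s=r.sense();print(s['eef_pos'],s['opening'])
go((510,139,150),0.017)"
```

```text
[ 493.50065075 -128.20457528  148.41082496] 0.347199076765978
shift [ 0.1441 -0.0015  0.2256] turn [-0.007  2.806 -0.013] q [-0.26  0.28  1.95 -0.    0.91 -0.76]
```

Emit:
servo_tool([
  [-1,0.03,0,0.045,0,0.5,0],
  [-1,0.06,0,0.09,0,1,0],
  [-1,0.09,0,0.135,0,1.7,0],
  [-1,0.12,0,0.18,0,2.4,0],
  [-1,0.144,0,0.226,0,2.8,0],
  [-1,0.144,0,0.226,0,2.8,0],
  [-1,0.144,0,0.226,0,2.8,0],
  [-1,0.144,0,0.226,0,2.8,0],
  [-1,0.144,0,0.226,0,2.8,0],
  [-1,0.144,0,0.226,0,2.8,0],
])

```text
clock: 14.1
eef_pos: [510.9, 138.3, 149.8]
tcp_rot: [-1.571, -0.0, 0.017]
contact_force: [-0.6, -0.3, -1.4]
opening: 0.347
```

Run:
```python
from h import *
s=r.sense();print(s['eef_pos'],s['tcp_rot'],np.abs(s['qvel']).max())
im=r.grab_frame('wrist');c=cam('wrist',s);g=cv2.cvtColor(im,cv2.COLOR_RGB2GRAY)
cv2.imwrite('pics/w4.png',cv2.resize(im,(800,600),interpolation=cv2.INTER_CUBIC)[:,:,::-1])
# grey roller-cap centre of held idler, and pocket1
z0=s['eef_pos'][2]-11.8
m=cv2.inRange(g,110,200);m[:270]=0;m[310:]=0;m[:,:240]=0;m[:,275:]=0
for b in blobs(m,20)[:2]:
    (x,y),_,_=cv2.minAreaRect(b);print('cap',x,y,cv2.contourArea(b),(ray(c,(x,y),z0+58)[0]-s['eef_pos']).round(1))
o=mask(im,(3,120,50),(18,255,255));o[:200]=0
b=blobs(o)[0];x,y,w,h=cv2.boundingRect(b);print('orange',x,y,w,h,(ray(c,(x+w/2,y),z0)[0]-s['eef_pos']).round(1))
_,t=cv2.threshold(g,175,255,cv2.THRESH_BINARY_INV);q=proj(c,[501.5,197.7,14])[0].astype(int);print(q)
b=blobs(np.ascontiguousarray(t[q[1]-25:q[1]+25,q[0]-24:q[0]+24]))[0]+(q-[24,25]);w=ray(c,cv2.boxPoints(cv2.minAreaRect(b)),14)[:,:2];print('pocket1',w.round(1).tolist(),w.mean(0))
go((501.5,197.2,22),0.017)
```

```text
[510.93007986 138.32156629 149.83839714] [-1.57077477e+00 -1.02843033e-04  1.68718756e-02] 0.007013987472498573
cap 257.5000305175781 288.5000305175781 185.0 [-0.2  1.9 46.2]
orange 226 210 64 81 [ -0.1  15.4 -11.8]
[249 126]
pocket1 [[484.4, 215.8], [519.6, 216.4], [520.6, 179.6], [484.0, 179.0]] [502.13699005 197.66567384]
shift [-0.0084  0.1278  0.0589] turn [0.    0.001 0.   ] q [ 0.26  0.3   1.91 -0.    0.93  0.24]
```

Emit:
servo_tool([
  [-1,-0.0085,0,0.04,0,0,0],
  [-1,-0.0085,0,0.058,0,0,0],
  [-1,-0.0085,0,0.058,0,0,0],
  [-1,-0.0085,0.04,0.058,0,0,0],
  [-1,-0.0085,0.08,0.058,0,0,0],
  [-1,-0.0085,0.105,0.058,0,0,0],
  [-1,-0.0085,0.115,0.058,0,0,0],
  [-1,-0.0085,0.115,0.058,0,0,0],
  [-1,-0.0085,0.121,0.058,0,0,0],
  [-1,-0.0085,0.128,0.058,0,0,0],
  [-1,-0.0085,0.128,0.058,0,0,0],
])

```text
clock: 15.52
eef_pos: [501.1, 196.8, 21.6]
tcp_rot: [-1.571, 0.0, 0.018]
contact_force: [-0.2, 0.4, -0.6]
opening: 0.345
```

Emit:
servo_tool([
  [-1,0,0.002,0,0,0,0],
  [-1,0,0.004,0,0,0,0],
  [-1,0,0.0045,0,0,0,0],
  [-1,0,0.0045,0,0,0,0],
])

```text
clock: 16.02
eef_pos: [501.5, 197.0, 18.6]
tcp_rot: [-1.571, -0.0, 0.018]
contact_force: [-4.8, -0.4, 17.6]
opening: 0.344
```

Emit:
servo_tool([
  [1,0,0,0,0,0,0],
  [1,0,0,0,0,0,0],
  [1,0,0,0,0,0,0],
  [1,0,0,0,0,0,0],
  [1,0,0,0,0,0,0],
  [1,0,0,0,0,0,0],
  [1,0,-0.03,0,0,0,0],
  [1,0,-0.08,0,0,0,0],
  [1,0,-0.13,0,0,0,0],
  [1,0,-0.13,0,0,0,0],
  [1,0,-0.13,0,0,0,0],
])

```text
clock: 17.4
eef_pos: [500.9, 196.7, 146.9]
tcp_rot: [-1.571, 0.0, 0.018]
contact_force: [-0.9, -0.4, -0.3]
opening: 1.0
```

Emit:
servo_tool([
  [1,0.02,0,-0.06,0,0,0],
  [1,0.02,0,-0.06,0,0,0],
  [-1,0.02,0,-0.06,0,0,0],
  [-1,0.02,0,-0.06,0,0,0],
  [-1,0.02,0,-0.06,0,0,0],
  [-1,0.02,0,-0.06,0,0,0],
  [-1,0.02,0,-0.06,0,0,0],
  [-1,0.02,0,-0.06,0,0,0],
  [-1,0.02,0,-0.06,0,0,0],
  [-1,0.02,0,-0.06,0,0,0],
])

```text
clock: 18.65
eef_pos: [522.3, 137.2, 147.3]
tcp_rot: [-1.571, -0.0, 0.018]
contact_force: [-0.0, 0.1, -0.4]
opening: 0.004
```

Run:
```python
from h import *
s=r.sense();print(s['clock'],s['eef_pos'],s['tcp_rot'],s['opening'])
im=r.grab_frame('wrist');c=cam('wrist',s)
cv2.imwrite('pics/w5.png',cv2.resize(im,(800,600),interpolation=cv2.INTER_CUBIC)[:,:,::-1])
```

```text
18.65 [522.34942071 137.19453644 147.28892024] [-1.57078929e+00 -1.35264637e-05  1.79387219e-02] 0.0036749932187847795
```

View pics/w5.png

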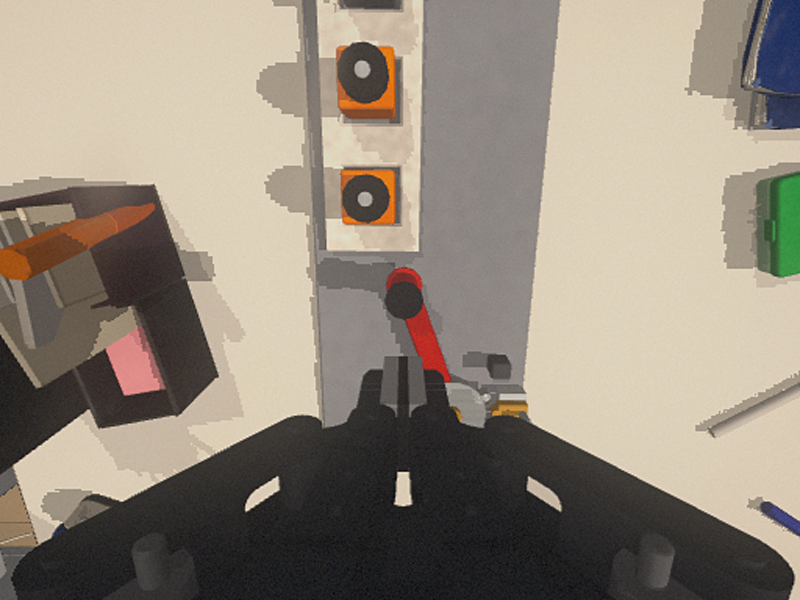

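Both orange idlers stand seated in the strip, with roller caps at (362,69) and (365,198) in 800-px scale. The tensioner is still forward with its cap at (404,300), and the fingers are shut.

Run:
```python
from h import *
s=r.sense();c=cam('wrist',s);f=.64
for n,p,z in(('B',(362,69),64),('A',(365,198),64),('post',(404,300),60)):print(n,ray(c,[(p[0]+.5)*f-.5,(p[1]+.5)*f-.5],z)[0].round(1))
go((485,142,90),0.018);go((485,142,36),0.018)
```

```text
B [500.5 258.2  64. ]
A [501.5 198.3  64. ]
post [522.8 142.6  60. ]
shift [-0.0373  0.0573  0.0055] turn [-0. -0.  0.] q [0.25 0.32 1.89 0.   0.93 0.24]
shift [-0.0373  0.1113  0.0055] turn [-0. -0.  0.] q [0.25 0.32 1.89 0.   0.93 0.24]
```

Emit:
servo_tool([
  [-1,-0.037,0,0.005,0,0,0],
  [-1,-0.037,0,0.005,0,0,0],
  [-1,-0.037,0.03,0.005,0,0,0],
  [-1,-0.037,0.06,0.005,0,0,0],
  [-1,-0.037,0.09,0.005,0,0,0],
  [-1,-0.037,0.111,0.005,0,0,0],
  [-1,-0.037,0.111,0.005,0,0,0],
  [-1,-0.037,0.111,0.005,0,0,0],
])

```text
clock: 19.7
eef_pos: [486.1, 141.7, 36.9]
tcp_rot: [-1.571, -0.001, 0.018]
contact_force: [-0.1, 0.3, 0.0]
opening: -0.003
```

Emit:
servo_tool([
  [-1,0.008,0,0,0,0,0],
  [-1,0.016,0,0,0,0,0],
  [-1,0.024,0,0,0,0,0],
  [-1,0.032,0,0,0,0,0],
  [-1,0.04,0,0,0,0,0],
  [-1,0.048,0,0,0,0,0],
  [-1,0.055,0,0,0,0,0],
  [-1,0.062,0,0,0,0,0],
  [-1,0.069,0,0,0,0,0],
  [-1,0.076,0,0,0,0,0],
  [-1,0.076,0,0,0,0,0],
])

```text
clock: 21.08
eef_pos: [559.6, 142.3, 35.8]
tcp_rot: [-1.572, 0.004, 0.018]
contact_force: [-6.8, -1.6, 0.9]
opening: 0.001
```

Emit:
servo_tool([
  [-1,0.004,0,0,0,0,0],
  [-1,0.008,0,0,0,0,0],
  [-1,0.011,0,0,0,0,0],
  [-1,0.014,0,0,0,0,0],
  [-1,0.014,0,0,0,0,0],
  [-1,0.014,0,0,0,0,0],
])

```text
clock: 21.82
eef_pos: [571.2, 141.0, 35.3]
tcp_rot: [-1.574, 0.009, 0.018]
contact_force: [-11.7, -9.7, 3.2]
opening: 0.001
```

Run:
```python
from h import *
s=r.sense();print(s['eef_pos'],s['contact_force'],s['wrist_torque'])
im=r.grab_frame('wrist');t=r.grab_frame('top')
a=cv2.resize(im[0:300,100:400],(400,400));b=cv2.resize(t[195:275,170:250],(400,400),interpolation=cv2.INTER_CUBIC)
cv2.imwrite('pics/w6.png',np.hstack([a,b])[:,:,::-1])
```

```text
[571.19978594 141.0236868   35.33374875] [-11.74256533  -9.74606842   3.20546542] [-1.35276405  1.77741458 -0.09373151]
```

View pics/w6.png

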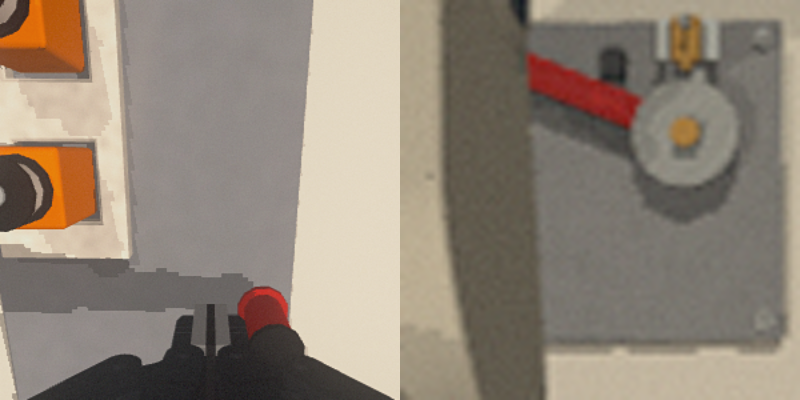

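Run:
```python
from h import *
s=r.sense();c=cam('wrist',s)
P=ray(c,(100+273*.75,342*.75),60)[0];d=P[:2]-[559.1,48.7]
print('cap',P.round(1),'R',np.hypot(*d),'q',0.35+0.017+np.arctan2(d[0],d[1]))
q=cam('top')
# arm direction in top view: arm centreline at (530,75),(635,105) of crop (scale 5)
A=ray(q,[(170+(535-400)/5,195+75/5),(170+(630-400)/5,195+102/5),(170+(684-400)/5,195+131/5)],20);print(A.round(1))
e=A[0]-A[1];print('q top',0.367+np.arctan2(e[0],e[1]))
```

```text
cap [594.1 146.2  60. ] R 103.58826392459359 q 0.7111573573839906
[[582.2 118.2  20. ]
 [569.5  73.8  20. ]
 [555.9  48.5  20. ]]
q top 0.6461045564823034
```

Emit:
servo_tool([
  [-1,0.002,0,-0.001,0,0,0],
  [-1,0.004,0,-0.002,0,0,0],
  [-1,0.006,0,-0.003,0,0,0],
  [-1,0.006,0,-0.003,0,0,0],
  [-1,0.006,0,-0.003,0,0,0],
])

```text
clock: 22.55
eef_pos: [576.7, 139.0, 35.3]
tcp_rot: [-1.573, 0.01, 0.018]
contact_force: [-14.1, -3.8, 3.6]
opening: 0.001
```

Emit:
servo_tool([
  [-1,0.001,0,-0.0005,0,0,0],
  [-1,0.002,0,-0.001,0,0,0],
  [-1,0.003,0,-0.0015,0,0,0],
  [-1,0.003,0,-0.0015,0,0,0],
])

```text
clock: 23.05
eef_pos: [577.2, 138.6, 35.1]
tcp_rot: [-1.572, 0.014, 0.017]
contact_force: [-23.9, 5.0, 10.1]
opening: -0.004
```

Emit:
servo_tool([
  [-1,0,0,0,0,0,0],
  [-1,0,0,0,0,0,0],
  [-1,0,0,0,0,0,0],
  [-1,0,0,0,0,0,0],
])

```text
clock: 23.55
eef_pos: [577.2, 138.6, 35.1]
tcp_rot: [-1.572, 0.014, 0.018]
contact_force: [-24.2, 4.1, 9.1]
opening: -0.001
```

Run:
```python
from h import *
s=r.sense();print(s['clock'],s['eef_pos'],s['contact_force'],np.abs(s['qvel']).max())
im=r.grab_frame('wrist');t=r.grab_frame('top')
a=cv2.resize(im[0:300,100:400],(400,400));b=cv2.resize(t[195:275,170:250],(400,400),interpolation=cv2.INTER_CUBIC)
cv2.imwrite('pics/w7.png',np.hstack([a,b])[:,:,::-1])
m=mask(t,(0,120,60),(6,255,255))|mask(t,(174,120,60),(179,255,255));m[:195]=0;m[240:]=0;m[:,:190]=0;m[:,225:]=0
b=blobs(m,20)[0];v=cv2.fitLine(b,cv2.DIST_L2,0,.01,.01).ravel();c=cam('top')
A=ray(c,[v[2:]-10*v[:2],v[2:]+10*v[:2]],20);e=A[0]-A[1];e=e*np.sign(e[1]);print('q top',0.367+np.arctan2(e[0],e[1]),A.round(1))
```

```text
23.55 [577.21042051 138.61145741  35.09485241] [-24.15313599   4.09419888   9.12823041] 0.002532611899769571
q top 0.8458751445510551 [[589.2 116.   20. ]
 [567.5  74.3  20. ]]
```

View pics/w7.png

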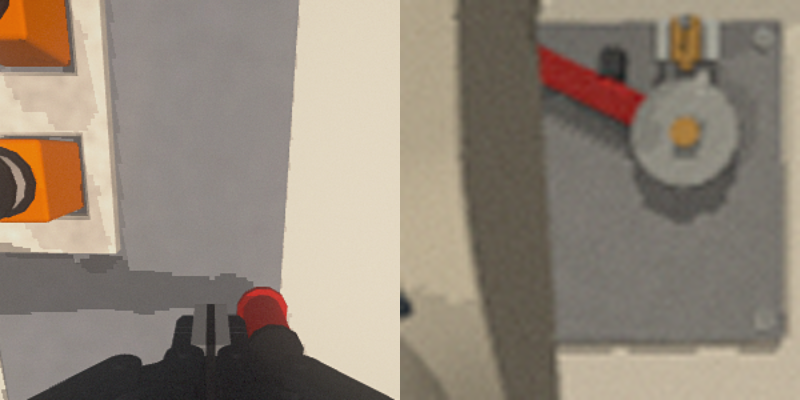

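```bash
python3 -c "
from rig import r
print(r.sign_off());s=r.sense();print(s['clock'],s['eef_pos'],s['contact_force'])"
```

```text
the job is handed in; nothing more can be done
None
the job is handed in; nothing more can be done
```

I handed the job in at about 23.7 s of the 72 s, with both orange idlers seated and the tensioner held back against its stop. The hand-in reports no verdict.

- **Idlers:** I placed one in each empty pocket and let go before touching the tensioner. Afterwards the wrist view put their roller tops at (500.5, 258.2) and (501.5, 198.3) mm, assuming seated height (z = 64 mm). That is within about 1 mm of the measured pocket centres, in line with the grey one. The tool heights at release also matched the blocks being on the pocket floors.
- **Tensioner:** The shut fingers pushed the post in +x until it stopped giving: 3 mm more commanded moved it only 0.5 mm. The force on the tool held at about 24 N. The last pictures show the red arm against the stop block and both idlers still in their pockets.
- **Doubts:**
  - The top view gave an arm angle of 0.85 rad, a little over the true stop at 0.80, which I put down to measuring error.
  - The post bears on the back of the finger near its tip, possibly partly on its black cap. I could not see the exact contact spot, but it is below the gripper's body.
- **Bottle, clip box and glue stick:** I moved nothing near them, but did not measure their positions again at the end.

I viewed nine pictures of the ten allowed.

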